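# Pack the last two seed pots into the round tin

## Robot

A 6-joint arm with a two-finger parallel gripper is mounted at the origin on a cart in front of the work surface, level with it; the furniture and walls round the work are solid. World frame = base frame: x ahead of the robot, y to its left, z up, the work surface at z = 0. Lengths are in m, angles in rad, forces in N, time in s.
With the tool pointing down it reaches from about 0.35 to 0.975 m from the base axis. Payload 4.9 kg.
Tool frame: the origin (TCP) lies on the front face of the gripper's body, between the roots of the fingers; the fingertips stand 73 mm ahead of it and the grasp point (between the pads) lies 54 mm ahead of it (tip_extent is the distance from the TCP to the fingertips, in m); y points along the fingers, x is the direction in which the jaws open and shut, and the axes are right-handed (so a half turn about y gives the same grasp; the last joint's range is limited). The gripper opens to 85 mm and grips with 20 to 120 N. Pads are 22 mm wide; open, the fingers measure 114 mm over their backs; the gripper's body (76 mm by 85 mm) begins 54 mm behind the grasp point. The pads swing forward as they close: fully open they stand 13 mm farther back than shut.
Start: joints at [-0.119, 0.053, 1.613, -0, 1.476, -0.119], TCP at [0.625, 0, 0.304] pointing down, gripper open.
Joint ranges: [-3.01, 3.01], [-1.01, 2.22], [0.06, 2.58], [-1.02, 4.17], [0.09, 2.62], [-3.14, 3.14]. Speed limits (rad/s): [2.57, 2.57, 3.14, 3.14, 3.14, 3.14].

## Interface

Orientations are given as a unit quaternion [w, x, y, z].
In Python, from plant import state, grab_frame, camera_info, job_done, tip_extent gives the robot as it stands.
- The arm moves only by the tool carry_out, never from a script. Its argument "rows" is a list that holds one entry, the list of rows, each a list of 7 numbers: the turn, a rotation vector about the world's x, y, z as a fraction of full scale, then the shift along the world's x, y, z as a fraction of full scale, then the finger opening in mm, from 0 to 85.4. A call has 1 to 5 rows; each row shifts and turns the commanded pose from where the row before left it; what a row does not reach is not made up. Full scale, the value 1, is 40 mm for a shift and 4 degrees for a turn. A row lasts 1/10 s, in which the tool goes at most 50 mm and 8.59 degrees, less where a joint would pass 70% of its speed; a pose out of reach is approached as far as the arm can. A call with a number of a shift or a turn outside -1 to 1 is refused whole. A call with a gripper value outside its range is refused whole. The fingers move at their own pace and stop on an object; the grip force is fixed at half the most. Time passes only in rows, so rows that do not move let the fingers close. It gives the time, the measured TCP pose, the force and the opening at its end, in the units of the state.
- state(): the state, without advancing time (a new reading comes with each control period).
- grab_frame(name): name is "scene" or "side" or "wrist"; returns the picture (400x640x3 uint8, blue, green, red); there is no depth.
- camera_info(name): a dict with "intrinsics" (3x3 intrinsics, pixels), "xyz" and "rotation" of the camera in the world; the wrist camera has in their place "tool_from_camera" (4x4, takes a point from camera to tool coordinates, whose origin is the TCP and whose axes are the tool frame's). Camera axes: x right, y down, z forward; pixel columns grow to the right and rows downward; lengths in m; the calibration is good to about 2 mm. A picture is of the moment at which its call begins: read the wrist's pose just before it. camera_info takes no time and is no camera call.
- job_done(): hands the job in, once; it reports no verdict.
The state is a dict: "time": time; "joint_pos": joint angles; "joint_vel": joint speeds; "joint_efforts": joint torques, N m; "tool_pos": TCP position; "tool_rot": TCP orientation; "contact_force": force on the tool from outside, world axes, zero at the start; "ft_torque": the same for the moment, N m; "gripper_width": opening from 0.0 (shut) to 1.0 (fully open).
Only numpy, scipy, OpenCV 4.12 (cv2) and the standard library are available. Lean on these libraries where they do the work, as an engineer would, in place of code of your own. Each camera call takes 0.05 s, during which the arm holds its last target.

## Task

The round blue tin stores seven small cork-stoppered seed pots packed close, one in the middle and six around it; five are in it already. Pack the two small terracotta pots standing loose on the worktop into the two empty places, one in each, upright and fully down on the tin's floor. The larger pot of the same kind does not belong in the tin: leave it standing where it is.

Things in the scene. Friction and masses are not known exactly. Their poses are not given: they have to be found in the camera images.
- pot_a: small tapered terracotta pot, one of two alike, like those in the tin: 52 mm across the shoulder, 38 mm at the foot, 36 mm high; on top a straight cork, 20 mm in diameter, 28 mm high (64 mm in all): the grip. About 110 g. Loose, upright on the worktop; origin at the centre of its underside, z up; round, so its yaw does not matter.
- pot_b: small tapered terracotta pot, one of two alike, like those in the tin: 52 mm across the shoulder, 38 mm at the foot, 36 mm high; on top a straight cork, 20 mm in diameter, 28 mm high (64 mm in all): the grip. About 110 g. Loose, upright on the worktop; origin at the centre of its underside, z up; round, so its yaw does not matter.
- big_pot: larger terracotta pot of the same style, not to be packed: 74 mm across, 48 mm high, with the same 20 x 28 mm cork on top (76 mm in all); loose, upright; origin at the centre of its underside.
- tin: open round blue tin, fixed; 182 mm across (178 inside), wall top 32 mm and cork inner floor 5 mm above the worktop. Origin at the centre of its underside, z up. Five small pots in it do not move: at the centre and at 60, 180, 240, 300 degrees (from its x axis towards y) on a ring of 58 mm radius; their shoulders are 41 mm and cork tops 69 mm above the worktop.
- gap_1 (a point): empty place in the tin's ring: the point on its floor where the centre of a small pot's underside belongs, 58 mm from the tin's centre; about 5 mm play to each side. Neighbouring pots stand 58 mm away, towards the tin's centre and 60 degrees either side of that; fingers closing at right angles to the line to the tin's centre clear their corks. At 0 degrees from the tin's x axis.
- gap_2 (a point): empty place in the tin's ring: the point on its floor where the centre of a small pot's underside belongs, 58 mm from the tin's centre; about 5 mm play to each side. Neighbouring pots stand 58 mm away, towards the tin's centre and 60 degrees either side of that; fingers closing at right angles to the line to the tin's centre clear their corks. At 120 degrees from the tin's x axis.
Not all that is in view belongs to the job. What is shaped like the pot_b but green is not meant.

How it is judged:
At the end, for the whole second after the job is handed in: A small pot stands in each of the two empty places of the tin (either in either): foot within 12 mm sideways and 6 mm in height of the place's centre on the floor, upright within 10 degrees, at rest. The big pot stands upright (10 degrees), under 40 mm from its start (((horizontal distance between pot_a and gap_1 below 0.012 m and z of pot_a in the frame of gap_1 between -0.006 and 0.006 m and angle between each of pot_a, pot_b's own z axis and vertical below 0.17 rad and linear speed of each of pot_a, pot_b below 0.03 m/s and horizontal distance between pot_b and gap_2 below 0.012 m and z of pot_b in the frame of gap_2 between -0.006 and 0.006 m) or (horizontal distance between pot_a and gap_2 below 0.012 m and z of pot_a in the frame of gap_2 between -0.006 and 0.006 m and angle between each of pot_a, pot_b's own z axis and vertical below 0.17 rad and linear speed of each of pot_a, pot_b below 0.03 m/s and horizontal distance between pot_b and gap_1 below 0.012 m and z of pot_b in the frame of gap_1 between -0.006 and 0.006 m)) and distance of big_pot from where it was at the start of the episode below 0.04 m and angle between big_pot's own z axis and vertical below 0.17 rad); the robot touches nothing.
It fails at once if the big pot is moved 40 mm or more from where it stood (distance of big_pot from where it was at the start of the episode above 0.04 m).
It also fails if it takes over 58 s, if anything falls off the work surface, if the arm or the gripper's body presses on something with over 40 N, if the wrist force passes 120 N, or if a joint passes its speed limit or range.

## Working session

There is one attempt and no reset: what is moved stays moved. The work goes in short steps, Python scripts to look and compute and a tool call to move; the robot and the scene stay as the last step left them, time stands still between calls to the robot, and variables do not carry over. Pictures are saved under pics/ and viewed, and the job is handed in when it is done.

Besides the shell and the picture viewer there is one more tool, called after "Call:" in YAML: its name, and indented under it one key for each argument. carry_out: Moves the arm, as the interface text tells. Shift numbers are shares of 40 mm and turn numbers shares of 4 degrees, none past 1 either way. Its arguments: {"type":"object","properties":{"rows":{"type":"array"}},"required":["rows"]}

```bash
mkdir -p pics; ls
python3 - <<'E'
from plant import *
import cv2
print(state())
for n in ("scene","side","wrist"):
    print(n,camera_info(n)); cv2.imwrite(f"pics/{n}0.png",grab_frame(n))
print(tip_extent)
E
```

```text
pics
{'time': 0.0, 'joint_pos': array([-1.19034951e-01,  5.33731594e-02,  1.61428889e+00,  1.51144927e-05,
        1.47598562e+00, -1.18973235e-01]), 'joint_vel': array([ 5.53905195e-05,  8.42218387e-04, -4.09838286e-04, -2.11679259e-03,
       -1.19973241e-03, -4.72990563e-04]), 'joint_efforts': array([ 2.70554956e-04, -3.93670499e+01, -3.70175600e+01, -1.62778279e-04,
        6.93513779e-03, -6.06393527e-06]), 'tool_pos': array([6.24531520e-01, 3.77376152e-05, 3.02655802e-01]), 'tool_rot': array([ 7.07197949e-01, -7.07014866e-01,  7.43121328e-04,  6.98458994e-04]), 'contact_force': array([0.27590862, 0.7041485 , 0.03698429]), 'ft_torque': array([ 0.02109325,  0.01424167, -0.01762022]), 'gripper_width': 0.9971163304390106}
scene {'intrinsics': array([[512.61170358,   0.        , 322.44566371],
       [  0.        , 512.61170358, 200.47369779],
       [  0.        ,   0.        ,   1.        ]]), 'xyz': array([0.01406109, 0.72411181, 0.7388824 ]), 'rotation': array([ 0.1343674 , -0.28835719,  0.85770812, -0.40389642])}
side {'intrinsics': array([[448.77316383,   0.        , 312.7575143 ],
       [  0.        , 448.77316383, 198.22207723],
       [  0.        ,   0.        ,   1.        ]]), 'xyz': array([0.14519788, 0.73600568, 0.60390987]), 'rotation': array([ 0.10618244, -0.23076724,  0.85884089, -0.44481918])}
wrist {'intrinsics': array([[343.31936237,   0.        , 321.12538899],
       [  0.        , 343.31936237, 199.66827101],
       [  0.        ,   0.        ,   1.        ]]), 'tool_from_camera': array([[ 9.99999255e-01, -3.18256059e-04,  1.17837639e-03,
        -8.51768654e-04],
       [-1.21870435e-03, -3.14079148e-01,  9.49396020e-01,
        -7.09558541e-02],
       [ 6.79524162e-05, -9.49396749e-01, -3.14079302e-01,
         8.15848856e-02],
       [ 0.00000000e+00,  0.00000000e+00,  0.00000000e+00,
         1.00000000e+00]])}
0.0726
```

View images.

View pics/scene0.png

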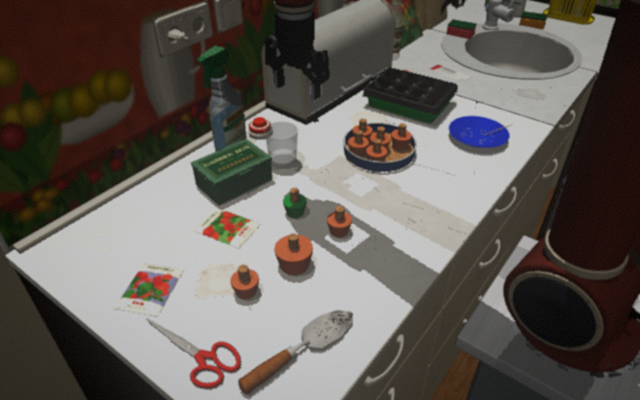

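View pics/side0.png

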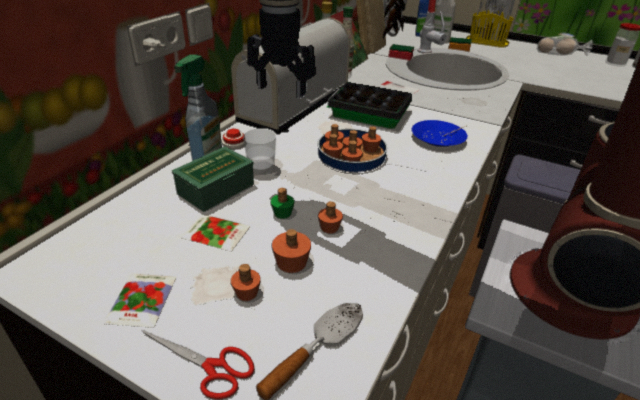

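View pics/wrist0.png

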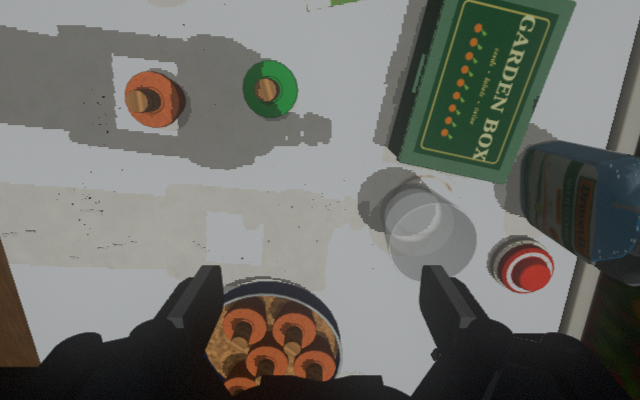

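```bash
cat > h.py <<'E'
import numpy as np, cv2
from scipy.spatial.transform import Rotation as R
from plant import *
def qR(q): return R.from_quat([q[1],q[2],q[3],q[0]]).as_matrix()
def cam(n,st=None):
    c=camera_info(n);K=c['intrinsics']
    if n!='wrist': return K,qR(c['rotation']),np.array(c['xyz'])
    st=st or state(); T=c['tool_from_camera'];Rt=qR(st['tool_rot'])
    return K,Rt@T[:3,:3],np.array(st['tool_pos'])+Rt@T[:3,3]
def ray(c,px,z):
    K,Rm,t=c; d=Rm@np.linalg.solve(K,[px[0],px[1],1.]); return t+d*(z-t[2])/d[2]
def proj(c,P):
    K,Rm,t=c; p=K@(Rm.T@(np.array(P)-t)); return p[:2]/p[2]
E
python3 - <<'E'
from h import *
for n,b in (("scene",[(200,180,380,320),(335,105,425,180)]),("side",[(220,175,360,310),(310,115,395,175)])):
    im=cv2.imread(f"pics/{n}0.png"); 
    for i,(x0,y0,x1,y1) in enumerate(b):
        s=780//(x1-x0) if i==0 else 8
        s=min(s,600//(y1-y0)); cv2.imwrite(f"pics/{n}_c{i}.png",cv2.resize(im[y0:y1,x0:x1],None,fx=s,fy=s,interpolation=2)); print(n,i,s)
c=cam('scene');d=cam('side')
for p,q in (((245,282),(246,283)),((340,222),(330,219)),((294,255),(292,252)),((380,146),(352,150))): print(ray(c,p,.03),ray(d,q,.03))
im=cv2.imread("pics/wrist0.png");w=cam('wrist');print(w[2],w[1])
for p in ((143,100),(266,90),(154,100)): print(ray(w,p,.064),ray(w,p,.03))
E
```

```text
scene 0 4
scene 1 8
side 0 4
side 1 8
[0.50111103 0.31069597 0.03      ] [0.50272963 0.3102686  0.03      ]
[0.45840237 0.0736272  0.03      ] [0.46092056 0.07637644 0.03      ]
[0.47366397 0.20413746 0.03      ] [0.47575986 0.20218576 0.03      ]
[ 0.54354192 -0.21641053  0.03      ] [ 0.54614662 -0.2098701   0.03      ]
[0.62388342 0.08161727 0.37389527] [[ 9.99999911e-01  2.21554344e-04 -3.60287198e-04]
 [ 9.72658574e-05 -9.49459010e-01 -3.13891031e-01]
 [-4.11621848e-04  3.13890968e-01 -9.49458946e-01]]
[0.46921213 0.070207   0.064     ] [0.45224244 0.06895513 0.03      ]
[0.57635169 0.07848305 0.064     ] [0.57113677 0.07813918 0.03      ]
[0.47875776 0.07020807 0.064     ] [0.46283538 0.06895632 0.03      ]
```

View crops.

View pics/scene_c0.png

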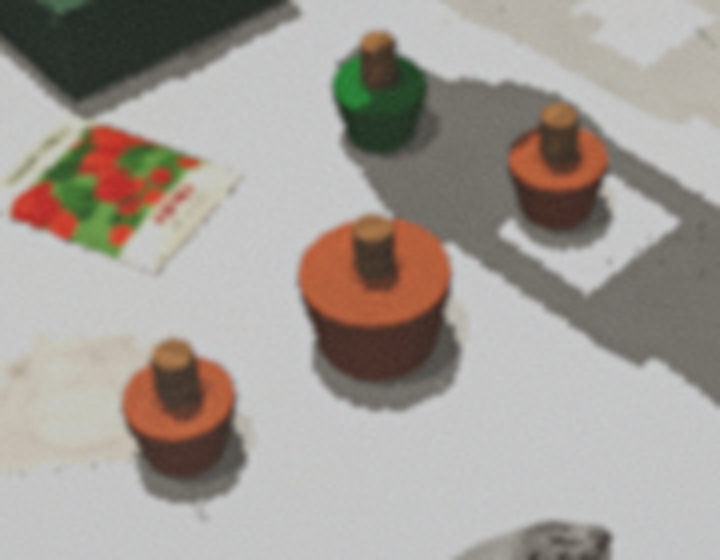

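View pics/scene_c1.png

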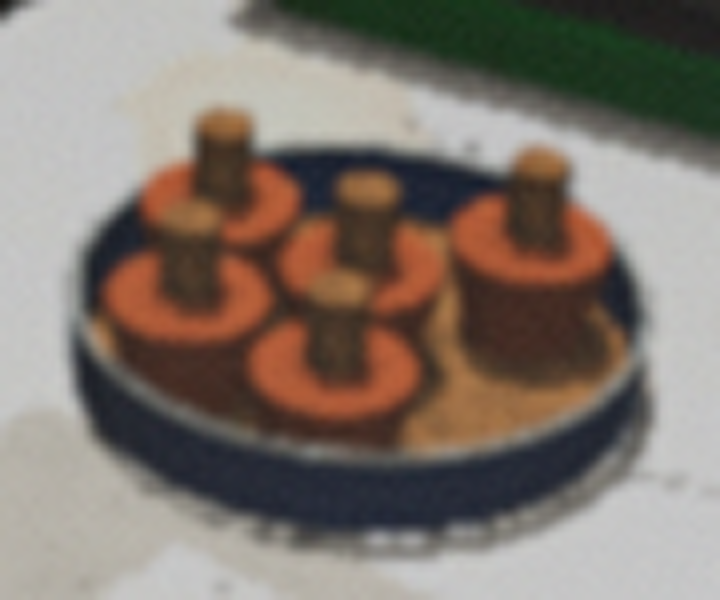

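View pics/side_c1.png

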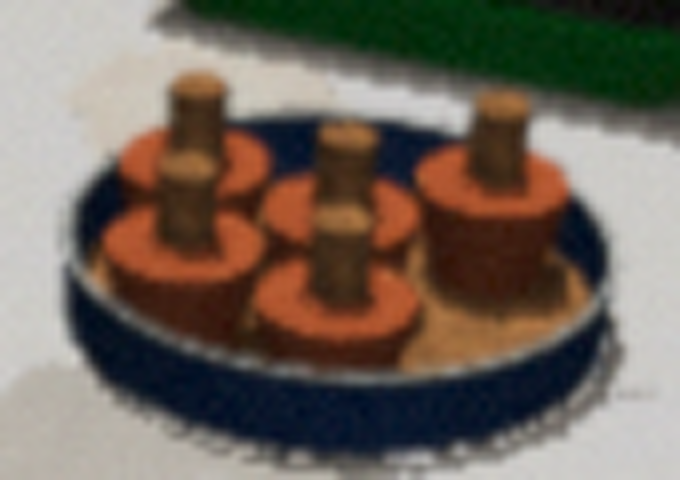

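The loose small terracotta pots are at scene px (245,282) and (340,222). The big pot is at (294,255), clearly larger in the crop. The green one at (294,203) is a decoy. The tin's gaps are at the front-right and the back.

```bash
cat > fit.py <<'E'
from h import *
from scipy.optimize import least_squares
S=np.array([(222,124),(188,216),(368,186),(340,287),(541,162)])/8+[335,105]-.44
D=np.array([(200,84),(186,165),(347,134),(343,218),(501,103)])/8+[310,115]-.44
c=cam('scene');d=cam('side')
import itertools
def pts(p,order): 
    a=p[2]+np.radians(order); return np.c_[p[0]+.058*np.cos(a),p[1]+.058*np.sin(a),np.full(len(a),.069)]
g=[ray(c,x,.069)for x in S]; h=[ray(d,x,.069) for x in D]
for a,b in zip(g,h): print(a.round(4),b.round(4))
for nm,G in (('scene',g),('side',h)):
    G=np.array(G); ctr=G[2]; print(nm,[(round(np.degrees(np.arctan2(*(p-ctr)[1::-1])),1),round(np.linalg.norm(p-ctr),4)) for p in G[[0,1,3,4]]])
for n,cc,P in (('scene',c,[(243.2-.4,268-.4),(340-.4,208-.4),(293.6-.4,237-.4)]),):
    for p,z in zip(P,(.064,.064,.076)): print(ray(cc,p,z).round(4))
E
python3 fit.py
python3 - <<'E'
from h import *
im=cv2.imread("pics/side0.png");cv2.imwrite("pics/sc.png",cv2.resize(im[175:310,220:360],None,fx=4,fy=4,interpolation=2))
im=cv2.imread("pics/wrist0.png");cv2.imwrite("pics/wc.png",cv2.resize(im[260:400,190:360],None,fx=4,fy=4,interpolation=2))
E
```

```text
[ 0.6131 -0.2379  0.069 ] [ 0.6163 -0.243   0.069 ]
[ 0.5911 -0.1862  0.069 ] [ 0.5938 -0.1892  0.069 ]
[ 0.5566 -0.2343  0.069 ] [ 0.5591 -0.2362  0.069 ]
[ 0.5328 -0.1807  0.069 ] [ 0.5358 -0.1837  0.069 ]
[ 0.5212 -0.2791  0.069 ] [ 0.5252 -0.2836  0.069 ]
scene [(np.float64(-3.6), np.float64(0.0566)), (np.float64(54.4), np.float64(0.0593)), (np.float64(113.9), np.float64(0.0587)), (np.float64(-128.3), np.float64(0.0571))]
side [(np.float64(-6.8), np.float64(0.0576)), (np.float64(53.6), np.float64(0.0583)), (np.float64(114.0), np.float64(0.0574)), (np.float64(-125.6), np.float64(0.0583))]
[0.5044 0.3083 0.064 ]
[0.4632 0.0698 0.064 ]
[0.4755 0.2019 0.076 ]
```

View pics/sc.png

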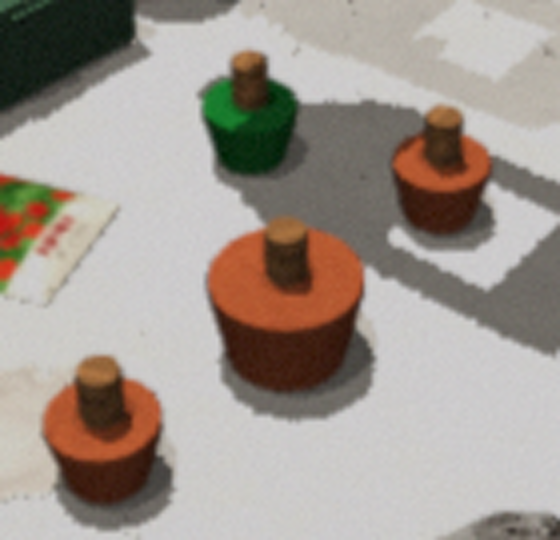

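View pics/wc.png

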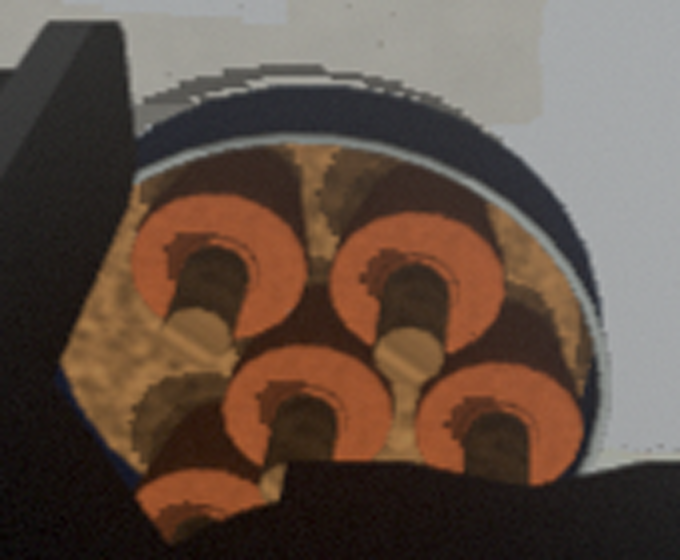

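Call:
carry_out:
  rows:
    - [[0, 0, 1, -0.8, 0.35, -0.3, 60], [0, 0, 1, -0.8, 0.35, -0.3, 60], [0, 0, 1, -0.8, 0.35, -0.3, 60], [0, 0, 1, -0.8, 0.35, -0.3, 60], [0, 0, 1, -0.8, 0.35, -0.3, 60]]

```text
time: 0.65
tool_pos: [0.4635, 0.0704, 0.2429]
tool_rot: [0.696, -0.696, -0.123, 0.124]
contact_force: [0.5, 0.2, -0.1]
gripper_width: 0.701
```

Call:
carry_out:
  rows:
    - [[0, 0, 1, 0, 0, 0, 60], [0, 0, 0.1, 0, 0, 0, 60], [0, 0, 0, 0, 0, 0, 60]]

```text
time: 0.95
tool_pos: [0.4654, 0.0699, 0.2444]
tool_rot: [-0.691, 0.691, 0.149, -0.149]
contact_force: [-0.0, 0.1, 0.3]
gripper_width: 0.701
```

Run:
```python
from h import *
st=state(); print(st['tool_pos'],qR(st['tool_rot']).round(3).tolist(),st['time'],st['gripper_width'])
im=grab_frame('wrist');cv2.imwrite("pics/w1.png",im)
w=cam('wrist',st)
for P in ((.461,.071,.064),(.461,.071,.036)): print(proj(w,P))
```

```text
[0.46537415 0.06993716 0.24436035] [[0.911, 0.001, -0.412], [0.412, -0.0, 0.911], [0.001, -1.0, -0.0]] 0.95 0.7013171103744845
[316.45922526 194.38107455]
[316.81374763 184.42281383]
```

View pics/w1.png

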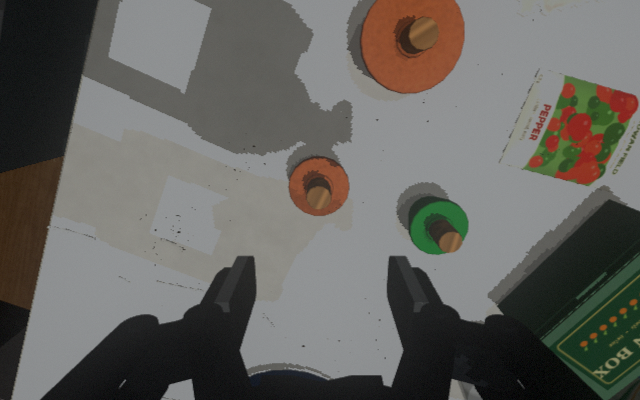

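Wrist view: the small pot is at (319,186), with its cork top at (319,197). The green decoy is at (438,226) and the big pot at (413,42).

Run:
```python
from h import *
st=state();w=cam('wrist',st)
im=cv2.imread("pics/w1.png"); hsv=cv2.cvtColor(im,cv2.COLOR_BGR2HSV)
m=cv2.inRange(hsv,(3,120,60),(18,255,255)); n,l,s,c=cv2.connectedComponentsWithStats(m)
for i in range(1,n):
    if s[i,4]>300: print(s[i],c[i])
print(ray(w,(319,186),.036),ray(w,(319.3,197),.064),ray(w,(413,42),.048))
```

```text
[ 360    0  104   93 7794] [411.67962535  42.3052348 ]
[ 547  106   64   78 1573] [579.72027972 151.15448188]
[ 289  158   60   57 2420] [318.5607438  186.18966942]
[   0  160   62  149 3741] [ 27.95856723 230.33012563]
[0.46359881 0.07033076 0.036     ] [0.46419927 0.06979863 0.064     ] [0.47951829 0.19839998 0.048     ]
```

Call:
carry_out:
  rows:
    - [[0, 0, 0, -0.04, 0, -0.8, 50], [0, 0, 0, 0, 0, -0.8, 50], [0, 0, 0, 0, 0, -0.8, 50], [0, 0, 0, 0, 0, -0.8, 50], [0, 0, 0, 0, 0, 0, 50]]

```text
time: 1.5
tool_pos: [0.4608, 0.0697, 0.1116]
tool_rot: [0.692, -0.691, -0.146, 0.152]
contact_force: [-1.0, 0.1, -0.5]
gripper_width: 0.583
```

Call:
carry_out:
  rows:
    - [[0, 0, 0, 0.06, 0, 0.03, 50], [0, 0, 0, 0, 0, 0, 0], [0, 0, 0, 0, 0, 0, 0], [0, 0, 0, 0, 0, 0, 0], [0, 0, 0, 0, 0, 0, 0]]

```text
time: 2.0
tool_pos: [0.4673, 0.0699, 0.1194]
tool_rot: [-0.691, 0.692, 0.151, -0.148]
contact_force: [-0.5, -0.6, 6.5]
gripper_width: 0.205
```

Call:
carry_out:
  rows:
    - [[0, 0, 0, 0, 0, 0, 0], [0, 0, 0, 0, 0, 0.3, 0], [0, 0, 0, 0, 0, 0.8, 0], [0, 0, 0, 0, 0, 0.8, 0], [0, 0, 0, 0, 0, 0.8, 0]]

```text
time: 2.5
tool_pos: [0.4652, 0.0701, 0.2264]
tool_rot: [0.691, -0.691, -0.149, 0.15]
contact_force: [1.3, -0.8, -1.9]
gripper_width: 0.207
```

Run:
```python
from h import *
st=state(); print(st['tool_pos'],st['gripper_width'])
for n in("scene","wrist"): cv2.imwrite(f"pics/{n}2.png",grab_frame(n))
# wrist0 pose
K,Rw,t=cam('wrist',{'tool_pos':[.62453,0,.30266],'tool_rot':[.707198,-.707015,.000743,.000698]})
for p in ((245,329.2),(294.2,334.2),(266.7,366.2),(315,370)): print(ray((K,Rw,t),p,.041).round(4))
```

```text
[0.46516065 0.07007    0.22644706] 0.20724416741125587
[ 0.5352 -0.1875  0.041 ]
[ 0.5924 -0.1945  0.041 ]
[ 0.5578 -0.2417  0.041 ]
[ 0.6165 -0.2475  0.041 ]
```

View pics/wrist2.png

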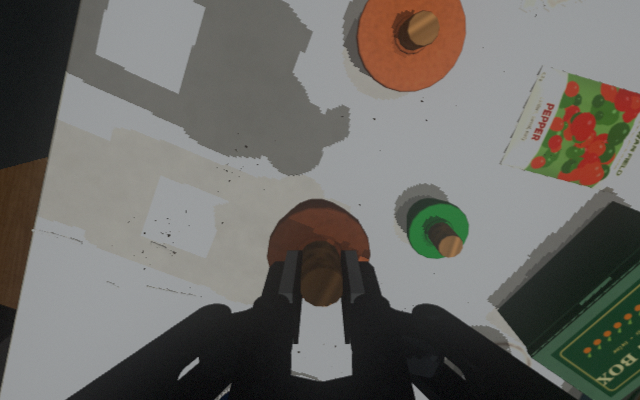

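View pics/scene2.png

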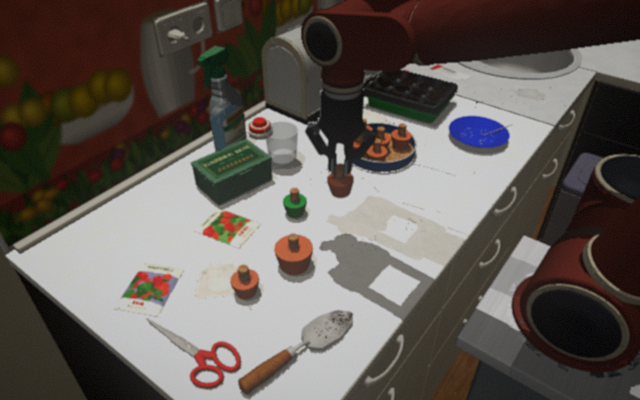

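Run:
```python
from h import *
c=cam('scene')
for n,p in dict(toastL=(298,122),toastR=(393,75),trayF=(363,100),trayR=(440,122),trayB=(457,85)).items(): print(n,ray(c,p,0).round(3),ray(c,p,.06).round(3))
```

```text
toastL [ 0.811 -0.22   0.   ] [ 0.746 -0.143  0.06 ]
toastR [ 0.752 -0.63   0.   ] [ 0.692 -0.52   0.06 ]
trayF [ 0.737 -0.434  0.   ] [ 0.678 -0.34   0.06 ]
trayR [ 0.497 -0.459  0.   ] [ 0.458 -0.363  0.06 ]
trayB [ 0.558 -0.692  0.   ] [ 0.514 -0.577  0.06 ]
```

Call:
carry_out:
  rows:
    - [[0, 0, 0, 0.1, -0.3, 0.4, 0], [0, 0, 0, 0.3, -0.7, 0.4, 0], [0, 0, 0, 0.3, -0.9, 0.1, 0], [0, 0, 0, 0.3, -0.9, 0, 0], [0, 0, 0, 0.3, -0.9, 0, 0]]

```text
time: 3.1
tool_pos: [0.5175, -0.08, 0.2606]
tool_rot: [0.691, -0.691, -0.149, 0.15]
contact_force: [-0.1, 0.3, -1.9]
gripper_width: 0.207
```

Call:
carry_out:
  rows:
    - [[0, 0, 0, 0.3, -0.9, 0, 0], [0, 0, 0, 0.3, -0.9, 0, 0], [0, 0, 0, 0.3, -0.9, 0, 0], [0, 0, 0, 0.3, -0.9, 0, 0], [0, 0, 0, 0.3, -0.9, 0, 0]]

```text
time: 3.6
tool_pos: [0.5771, -0.2602, 0.2598]
tool_rot: [0.692, -0.69, -0.148, 0.15]
contact_force: [0.4, 0.3, -1.1]
gripper_width: 0.208
```

Call:
carry_out:
  rows:
    - [[0, 0, 0, 0.3, -0.9, 0, 0], [0, 0, 0, 0.2, -0.5, 0, 0], [0, 0, 0, 0, 0, 0, 0], [0, 0, 0, 0, 0, 0, 0]]

```text
time: 4.0
tool_pos: [0.5969, -0.3145, 0.2597]
tool_rot: [0.692, -0.69, -0.148, 0.15]
contact_force: [-0.8, -0.3, -1.4]
gripper_width: 0.204
```

Run:
```python
from h import *
st=state(); print(st['tool_pos'].tolist(),st['tool_rot'].tolist(),st['time'])
np.save('w3.npy',np.r_[st['tool_pos'],st['tool_rot']])
im=grab_frame('wrist');cv2.imwrite("pics/w3.png",im)
```

```text
[0.5969437253969332, -0.31452608700316265, 0.2597096872207753] [0.692068226968497, -0.6903642331436246, -0.1483014435120908, 0.14981814532601292] 4.0
```

View pics/w3.png

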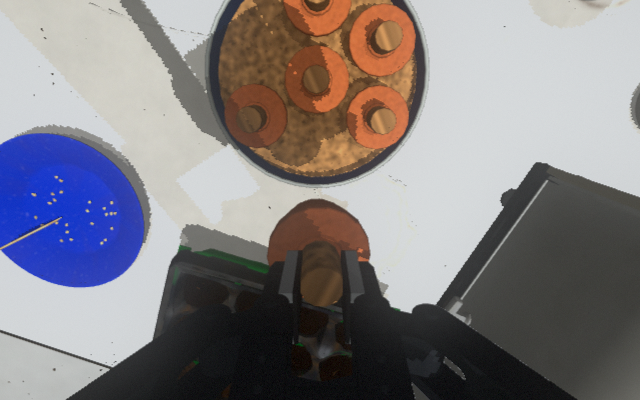

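Run:
```python
from h import *
im=cv2.imread("pics/w3.png");cv2.imwrite("pics/w3c.png",cv2.resize(im[0:190,200:440],None,fx=3,fy=3,interpolation=2))
```

```text
(no output)
```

View pics/w3c.png

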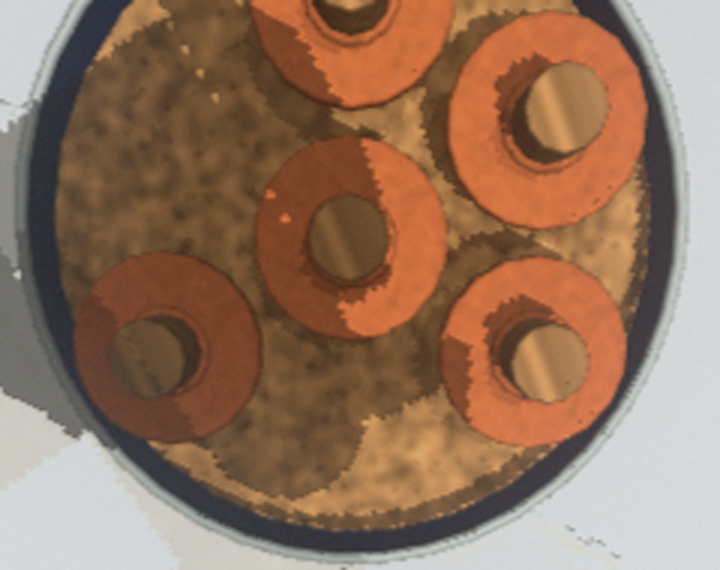

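```bash
cat > fit3.py <<'E'
from h import *
from scipy.optimize import least_squares
v=np.load('w3.npy'); w=cam('wrist',{'tool_pos':v[:3],'tool_rot':v[3:]})
sh=np.array([(351,238),(168,347),(534,351),(547,120)])/3+[200,0]-.33
ct=np.array([(348,237),(147,358),(550,362),(567,107)])/3+[200,0]-.33
ang=np.radians([0,60,300,240]); rr=np.array([0,1,1,1])*.058
def pts(p,z): return np.c_[p[0]+rr*np.cos(ang+p[2]),p[1]+rr*np.sin(ang+p[2]),np.full(4,z)]
for m in ('both','sh','ct'):
    def f(p):
        r=[]
        if m!='ct': r+=[proj(w,P)-q for P,q in zip(pts(p,.041),sh)]
        if m!='sh': r+=[proj(w,P)-q for P,q in zip(pts(p,.069),ct)]
        return np.ravel(r)
    s=least_squares(f,[.558,-.236,np.radians(174.4)]); p=s.x
    g=lambda a:(p[0]+.058*np.cos(p[2]+a),p[1]+.058*np.sin(p[2]+a))
    print(m,p[:2].round(4),np.degrees(p[2]).round(2),np.abs(s.fun).max().round(2),np.array([g(0),g(np.radians(120))]).round(4).tolist())
print(s.fun.round(1))
E
python3 fit3.py
```

```text
both [ 0.5734 -0.2542] 152.66 89.63 [[0.5219, -0.2275], [0.5761, -0.3121]]
sh [ 0.5733 -0.2538] 152.66 80.83 [[0.5218, -0.2271], [0.576, -0.3117]]
ct [ 0.5734 -0.2545] 152.66 89.13 [[0.5219, -0.2278], [0.5761, -0.3124]]
[ 10.5  32.8   0.7   4.  -25.5 -89.1  15.9  64.4]
```

```bash
sed -i 's/\[0,60,300,240\]/[0,60,180,240]/' fit3.py; python3 fit3.py
```

```text
both [ 0.5572 -0.2364] 173.76 0.59 [[0.4995, -0.2301], [0.5806, -0.2895]]
sh [ 0.5572 -0.2361] 173.8 0.22 [[0.4995, -0.2298], [0.5806, -0.2892]]
ct [ 0.5572 -0.2366] 173.74 0.3 [[0.4995, -0.2303], [0.5805, -0.2897]]
[ 0.3 -0.  -0.3  0.1  0.   0.2 -0.  -0.2]
```

Call:
carry_out:
  rows:
    - [[0, 0, 0, -0.2, 0.3, 0, 0], [0, 0, 0, -0.2, 0.3, 0, 0], [0, 0, 0, 0, 0, -0.6, 0], [0, 0, 0, 0, 0, -0.6, 0], [0, 0, 0, 0, 0, 0, 0]]

```text
time: 4.55
tool_pos: [0.5795, -0.2875, 0.2086]
tool_rot: [0.693, -0.689, -0.148, 0.152]
contact_force: [-0.1, 0.7, -1.8]
gripper_width: 0.21
```

Run:
```python
from h import *
st=state(); print(st['tool_pos'].tolist(),st['time'],R.from_matrix(qR(st['tool_rot'])).as_rotvec(),st['contact_force'])
im=grab_frame('wrist');cv2.imwrite("pics/w4.png",im)
im=grab_frame('scene');cv2.imwrite("pics/s4.png",cv2.resize(im[60:190,300:470],None,fx=4,fy=4,interpolation=2))
w=cam('wrist',st)
```

```text
[0.57945517774252, -0.287496343842182, 0.2085584262567341] 4.55 [-1.53840114 -0.32997087  0.33962614] [-0.11368121  0.72427532 -1.84445473]
```

View pics/w4.png

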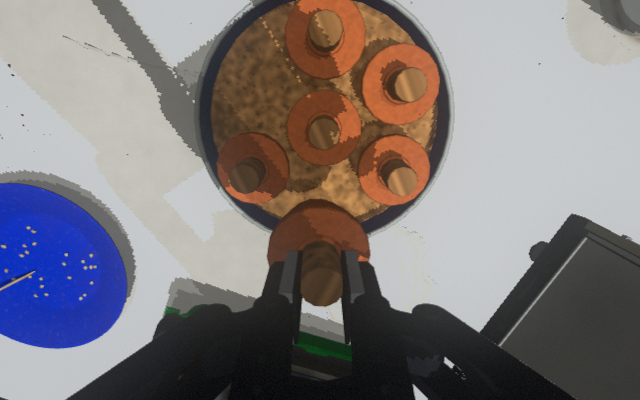

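View pics/s4.png

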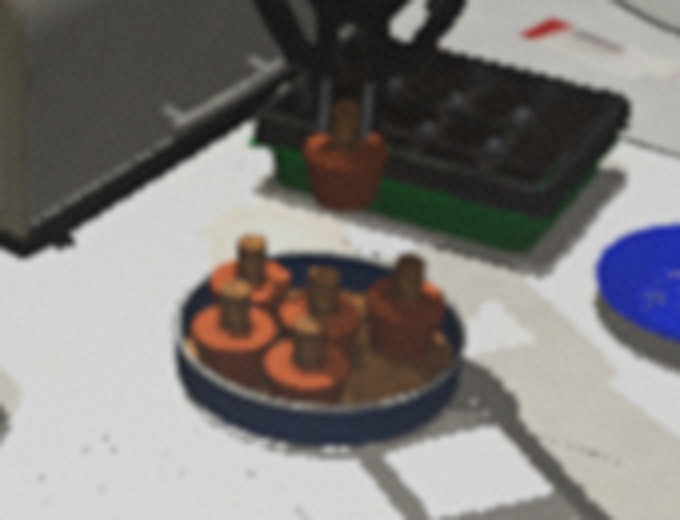

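Call:
carry_out:
  rows:
    - [[0, 0, 0, 0, 0, -0.5, 0], [0, 0, 0, 0, 0, -0.5, 0], [0, 0, 0, 0, 0, -0.4, 0], [0, 0, 0, 0, 0, 0, 0], [0, 0, 0, 0, 0, 0, 0]]

```text
time: 5.15
tool_pos: [0.5821, -0.2901, 0.1578]
tool_rot: [-0.691, 0.691, 0.15, -0.149]
contact_force: [-0.4, -0.1, -2.1]
gripper_width: 0.205
```

Call:
carry_out:
  rows:
    - [[0, 0, 0, -0.03, 0, -0.2, 0], [0, 0, 0, 0, 0, -0.2, 0], [0, 0, 0, 0, 0, -0.2, 0], [0, 0, 0, 0, 0, -0.2, 0], [0, 0, 0, 0, 0, 0, 0]]

```text
time: 5.65
tool_pos: [0.5801, -0.2899, 0.1239]
tool_rot: [0.691, -0.691, -0.149, 0.15]
contact_force: [-0.8, 0.4, -1.0]
gripper_width: 0.206
```

Run:
```python
from h import *
st=state(); print(st['tool_pos'].tolist(),st['contact_force'])
im=grab_frame('wrist');cv2.imwrite("pics/w5.png",im)
```

```text
[0.5800967203046227, -0.2899144218859324, 0.12387018376700876] [-0.81329235  0.42794866 -0.99121838]
```

View pics/w5.png

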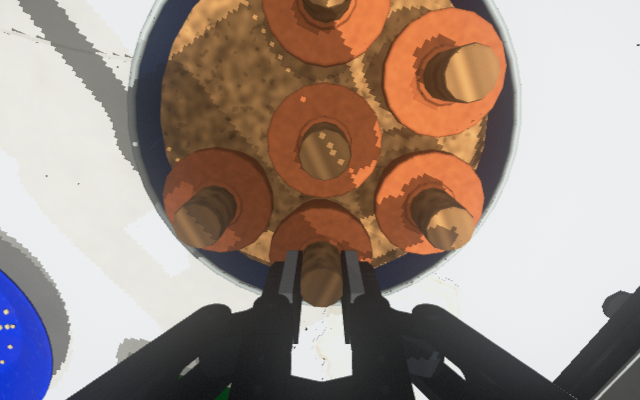

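Call:
carry_out:
  rows:
    - [[0, 0, 0, 0, 0, -0.04, 0], [0, 0, 0, 0, 0, 0, 0]]

```text
time: 5.9
tool_pos: [0.5807, -0.29, 0.1236]
tool_rot: [-0.691, 0.691, 0.15, -0.149]
contact_force: [0.4, -0.6, -1.3]
gripper_width: 0.204
```

Call:
carry_out:
  rows:
    - [[0, 0, 0, 0, 0, -0.04, 0], [0, 0, 0, 0, 0, 0, 0]]

```text
time: 6.1
tool_pos: [0.581, -0.2903, 0.1234]
tool_rot: [-0.691, 0.691, 0.15, -0.149]
contact_force: [-3.4, 0.7, 4.6]
gripper_width: 0.209
```

Call:
carry_out:
  rows:
    - [[0, 0, 0, 0, 0, 0, 42], [0, 0, 0, 0, 0, 0, 42], [0, 0, 0, 0, 0, 0, 42], [0, 0, 0, 0, 0, 0.3, 42], [0, 0, 0, 0, 0, 0.6, 42]]

```text
time: 6.6
tool_pos: [0.5793, -0.2892, 0.1561]
tool_rot: [0.692, -0.69, -0.148, 0.151]
contact_force: [0.8, -0.7, 0.9]
gripper_width: 0.493
```

Call:
carry_out:
  rows:
    - [[0, 0, 0, 0, 0, 0.9, 42], [0, 0, 0, 0, 0, 0.9, 42], [0, 0, 0, 0, 0, 0.9, 42], [0, 0, 0, 0, 0, 0, 42]]

```text
time: 7.0
tool_pos: [0.583, -0.2915, 0.2749]
tool_rot: [-0.688, 0.694, 0.153, -0.146]
contact_force: [-0.3, 0.5, 1.1]
gripper_width: 0.495
```

Run:
```python
from h import *
st=state(); print(st['tool_pos'].tolist(),st['time'])
np.save('w6.npy',np.r_[st['tool_pos'],st['tool_rot']])
im=grab_frame('wrist');cv2.imwrite("pics/w6.png",im)
w=cam('wrist',st); print(proj(w,(.5806,-.2895,.041)),proj(w,(.5806,-.2895,.069)))
```

```text
[0.5829932215275682, -0.29148394491911067, 0.27485296663933356] 7.0
[317.83239759 174.10982907] [317.8160569  182.65112382]
```

View pics/w6.png

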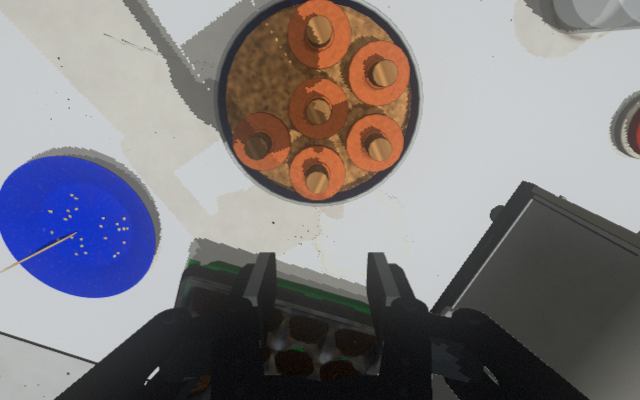

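Pot placed at (318,172), where it was predicted. Now the second pot.

Call:
carry_out:
  rows:
    - [[0, 0, 1, -0.13, 0.5, 0, 50], [0, 0, 1, -0.13, 1, 0, 50], [0, 0, 1, -0.13, 1, 0, 50], [0, 0, 1, -0.13, 1, 0, 50], [0, 0, 1, -0.13, 1, 0, 50]]

```text
time: 7.55
tool_pos: [0.5536, -0.1084, 0.2647]
tool_rot: [0.655, -0.654, -0.267, 0.268]
contact_force: [0.4, -0.0, 0.1]
gripper_width: 0.585
```

Call:
carry_out:
  rows:
    - [[0, 0, 1, -0.13, 1, 0, 50], [0, 0, 1, -0.13, 1, 0, 50], [0, 0, 1, -0.13, 1, 0, 50], [0, 0, 1, -0.13, 1, 0, 50], [0, 0, 1, -0.13, 1, 0, 50]]

```text
time: 8.05
tool_pos: [0.5275, 0.0915, 0.2649]
tool_rot: [0.598, -0.598, -0.377, 0.378]
contact_force: [-0.1, 0.6, 0.2]
gripper_width: 0.587
```

Call:
carry_out:
  rows:
    - [[0, 0, 1, -0.13, 1, 0, 50], [0, 0, 1, -0.13, 1, 0, 50], [0, 0, 1, -0.13, 1, 0, 50], [0, 0, 1, -0.13, 1, 0, 50], [0, 0, 0.9, -0.13, 0.5, 0, 50]]

```text
time: 8.55
tool_pos: [0.5013, 0.2725, 0.2648]
tool_rot: [0.525, -0.524, -0.474, 0.475]
contact_force: [0.5, -0.5, -0.1]
gripper_width: 0.587
```

Call:
carry_out:
  rows:
    - [[0, 0, 0, 0, 0, 0, 50], [0, 0, 0, 0, 0, 0, 50]]

```text
time: 8.75
tool_pos: [0.5021, 0.2698, 0.2649]
tool_rot: [0.526, -0.525, -0.472, 0.474]
contact_force: [0.9, 0.4, -0.4]
gripper_width: 0.587
```

Run:
```python
from h import *
st=state(); print(st['tool_pos'].tolist(),st['time'],qR(st['tool_rot']).round(3).tolist(),st['joint_pos'].round(2))
im=grab_frame('wrist');cv2.imwrite("pics/w7.png",im)
w=cam('wrist',st); print(proj(w,(.5044,.3083,.064)))
hsv=cv2.cvtColor(im,cv2.COLOR_BGR2HSV)
m=cv2.inRange(hsv,(3,120,60),(18,255,255)); n,l,s,c=cv2.connectedComponentsWithStats(m)
for i in range(1,n):
    if s[i,4]>300: print(s[i],c[i],ray(w,(s[i,0]+s[i,2]/2-.5,s[i,1]+s[i,3]/2-.5),.036))
```

```text
[0.5021177541654102, 0.2698266410425183, 0.2649406228328249] 8.75 [[0.105, -0.001, -0.995], [0.995, -0.001, 0.105], [-0.001, -1.0, 0.001]] [ 0.36 -0.05  1.78 -0.    1.41 -1.1 ]
[367.07364177 187.96984995]
[451   0  85  10 557] [500.07001795   3.28725314] [0.37531607 0.41757036 0.036     ]
[ 614    0   26   84 1246] [630.67335474  42.31380417] [0.41293963 0.52488453 0.036     ]
[ 194  122   86   84 5281] [236.30221549 163.65082371] [0.47821257 0.19720884 0.036     ]
[ 335  152   56   55 2058] [361.93780369 178.9494655 ] [0.50413341 0.30772878 0.036     ]
[440 262  34  43 402] [452.93781095 275.60447761] [0.62128011 0.39408729 0.036     ]
[255 289  34  55 603] [270.51077944 318.50414594] [0.64079243 0.20407171 0.036     ]
```

View pics/w7.png

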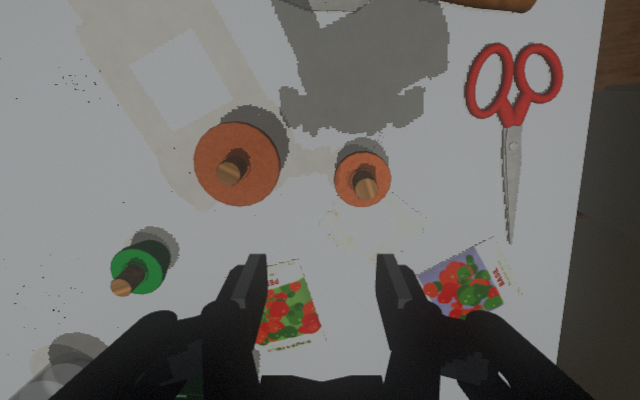

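Wrist view: the second small pot is at (362,179), 56 px wide. The big pot is at (236,164), 85 px wide, so the target is clear.

Call:
carry_out:
  rows:
    - [[0, 0, 0, 0.05, 0.5, 0, 50], [0, 0, 0, 0, 0.45, -0.4, 50], [0, 0, 0, 0, 0, -0.8, 50], [0, 0, 0, 0, 0, -0.8, 50], [0, 0, 0, 0, 0, -0.8, 50]]

```text
time: 9.3
tool_pos: [0.5051, 0.3066, 0.1528]
tool_rot: [-0.526, 0.526, 0.473, -0.472]
contact_force: [0.2, -0.9, -0.3]
gripper_width: 0.587
```

Call:
carry_out:
  rows:
    - [[0, 0, 0, 0, 0, -0.4, 50], [0, 0, 0, 0, 0, 0, 50], [0, 0, 0, 0, 0, 0, 50]]

```text
time: 9.6
tool_pos: [0.5054, 0.3076, 0.1389]
tool_rot: [-0.526, 0.526, 0.473, -0.472]
contact_force: [-0.2, -0.1, 0.6]
gripper_width: 0.584
```

Call:
carry_out:
  rows:
    - [[0, 0, 0, -0.03, 0, -0.5, 50], [0, 0, 0, 0, 0, 0, 50], [0, 0, 0, 0, 0, 0, 50]]

```text
time: 9.9
tool_pos: [0.5041, 0.3082, 0.1195]
tool_rot: [-0.525, 0.526, 0.474, -0.472]
contact_force: [0.3, -0.0, 0.4]
gripper_width: 0.584
```

Call:
carry_out:
  rows:
    - [[0, 0, 0, 0, 0, 0, 0], [0, 0, 0, 0, 0, 0, 0], [0, 0, 0, 0, 0, 0, 0], [0, 0, 0, 0, 0, 0, 0], [0, 0, 0, 0, 0, 0, 0]]

```text
time: 10.4
tool_pos: [0.5042, 0.3082, 0.1194]
tool_rot: [-0.525, 0.526, 0.474, -0.472]
contact_force: [0.0, -1.8, 5.5]
gripper_width: 0.204
```

Call:
carry_out:
  rows:
    - [[0, 0, 0, 0, 0, 0.2, 0], [0, 0, 0, 0, 0, 0.8, 0], [0, 0, 0, 0, 0, 0.9, 0], [0, 0, 0, 0, 0, 0.9, 0], [0, 0, 0, 0, 0, 0.9, 0]]

```text
time: 10.9
tool_pos: [0.5027, 0.3079, 0.2668]
tool_rot: [0.526, -0.525, -0.473, 0.474]
contact_force: [-0.2, 0.3, -0.7]
gripper_width: 0.207
```

Call:
carry_out:
  rows:
    - [[0, 0, 0, 0, -0.5, 0, 0], [0, 0, 0, 0, -1, 0, 0], [0, 0, 0, 0, -1, 0, 0], [0, 0, 0, 0, -1, 0, 0], [0, 0, 0, 0, -1, 0, 0]]

```text
time: 11.4
tool_pos: [0.5027, 0.1267, 0.2655]
tool_rot: [0.526, -0.525, -0.473, 0.474]
contact_force: [0.4, 0.3, -2.2]
gripper_width: 0.203
```

Call:
carry_out:
  rows:
    - [[0, 0, 0, 0, -1, 0, 0], [0, 0, 0, 0, -1, 0, 0], [0, 0, 0, 0, -1, 0, 0], [0, 0, 0, 0, -1, 0, 0], [0, 0, 0, 0, -1, 0, 0]]

```text
time: 11.9
tool_pos: [0.5027, -0.0734, 0.2656]
tool_rot: [0.526, -0.525, -0.473, 0.473]
contact_force: [0.9, 0.1, -0.9]
gripper_width: 0.205
```

Call:
carry_out:
  rows:
    - [[0, 0, 0, 0, -1, 0, 0], [0, 0, 0, 0, -1, 0, 0], [0, 0, 0, -0.1, -1, -0.5, 0], [0, 0, 0, 0, -0.9, -0.5, 0], [0, 0, 0, 0, 0, 0, 0]]

```text
time: 12.4
tool_pos: [0.4973, -0.2305, 0.2222]
tool_rot: [0.528, -0.525, -0.471, 0.473]
contact_force: [-0.4, 0.8, -1.4]
gripper_width: 0.203
```

Call:
carry_out:
  rows:
    - [[0, 0, 0, 0, 0, 0, 0], [0, 0, 0, 0, 0, 0, 0]]

```text
time: 12.6
tool_pos: [0.4996, -0.2274, 0.2263]
tool_rot: [-0.525, 0.525, 0.473, -0.473]
contact_force: [-0.4, -0.5, -0.7]
gripper_width: 0.208
```

Run:
```python
from h import *
st=state(); print(st['tool_pos'].tolist(),st['time'],qR(st['tool_rot']).round(3).tolist(),st['contact_force'])
cv2.imwrite("pics/w8.png",grab_frame('wrist'))
im=grab_frame('side');cv2.imwrite("pics/s8.png",cv2.resize(im[80:210,270:440],None,fx=4,fy=4,interpolation=2))
```

```text
[0.49956893467553476, -0.22737218687662522, 0.22630031808543233] 12.6 [[0.104, 0.0, -0.995], [0.995, 0.0, 0.104], [0.0, -1.0, -0.0]] [-0.40926752 -0.47312176 -0.6944004 ]
```

View pics/w8.png

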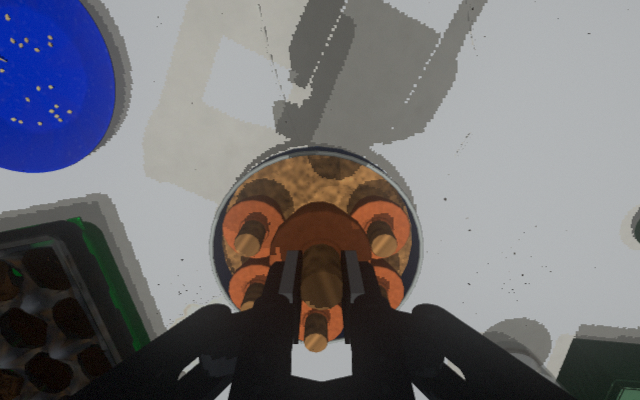

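View pics/s8.png

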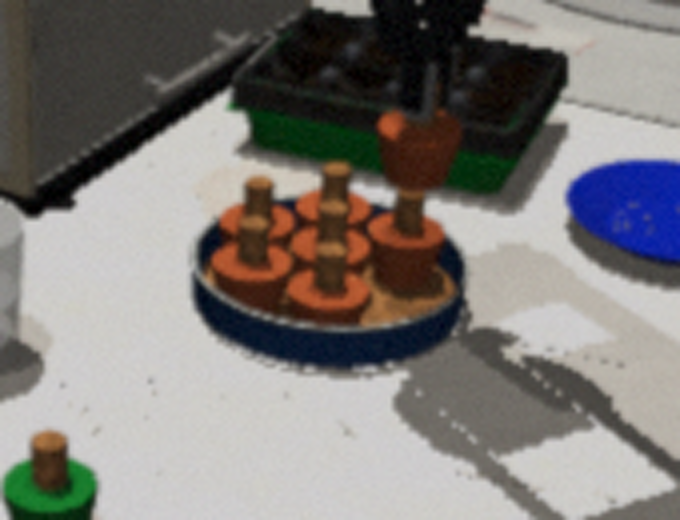

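Call:
carry_out:
  rows:
    - [[0, 0, 0, 0, -0.07, -0.5, 0], [0, 0, 0, 0, 0, -0.6, 0], [0, 0, 0, 0, 0, -0.6, 0], [0, 0, 0, 0, 0, 0, 0], [0, 0, 0, 0, 0, 0, 0]]

```text
time: 13.2
tool_pos: [0.4997, -0.2302, 0.1585]
tool_rot: [-0.525, 0.525, 0.473, -0.473]
contact_force: [0.1, -0.2, -1.4]
gripper_width: 0.205
```

Run:
```python
from h import *
st=state(); print(st['tool_pos'].tolist(),st['time'],st['contact_force'])
cv2.imwrite("pics/w9.png",grab_frame('wrist'))
w=cam('wrist',st)
t=(.5572,-.2364,np.radians(173.76))
for a in (60,300): print(proj(w,(t[0]+.058*np.cos(t[2]+np.radians(a)),t[1]+.058*np.sin(t[2]+np.radians(a)),.041)))
```

```text
[0.49966090284791453, -0.2301677130677898, 0.15847388697651696] 13.2 [ 0.11432202 -0.21541166 -1.37397845]
[238.97428847 272.35650968]
[400.34875229 273.06174096]
```

View pics/w9.png

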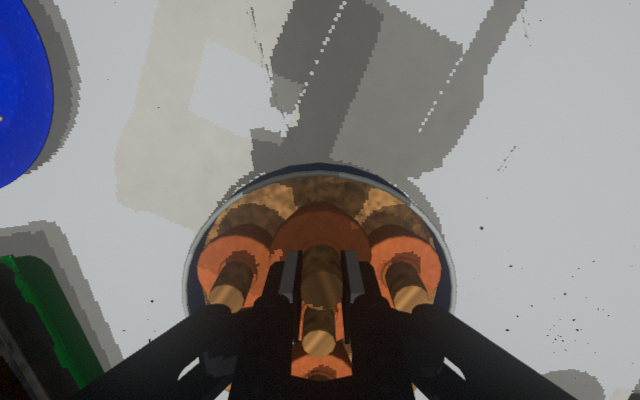

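Call:
carry_out:
  rows:
    - [[0, 0, 0, 0, 0, -0.2, 0], [0, 0, 0, 0, 0, -0.2, 0], [0, 0, 0, 0, 0, -0.2, 0], [0, 0, 0, 0, 0, -0.2, 0], [0, 0, 0, 0, 0, 0, 0]]

```text
time: 13.75
tool_pos: [0.4991, -0.2307, 0.125]
tool_rot: [0.526, -0.525, -0.473, 0.473]
contact_force: [-0.4, -0.1, -0.8]
gripper_width: 0.208
```

Call:
carry_out:
  rows:
    - [[0, 0, 0, 0, 0, -0.04, 0], [0, 0, 0, 0, 0, 0, 0]]

```text
time: 13.95
tool_pos: [0.4995, -0.2309, 0.1245]
tool_rot: [-0.525, 0.526, 0.473, -0.473]
contact_force: [0.4, 0.7, 1.0]
gripper_width: 0.206
```

Call:
carry_out:
  rows:
    - [[0, 0, 0, 0, 0, -0.04, 0], [0, 0, 0, 0, 0, 0, 0]]

```text
time: 14.15
tool_pos: [0.5, -0.2311, 0.1244]
tool_rot: [-0.525, 0.526, 0.473, -0.473]
contact_force: [-2.3, 0.7, 7.2]
gripper_width: 0.205
```

Floor contact at 7 N. Releasing and lifting.

Call:
carry_out:
  rows:
    - [[0, 0, 0, 0, 0, 0, 42], [0, 0, 0, 0, 0, 0, 42], [0, 0, 0, 0, 0, 0, 42], [0, 0, 0, 0, 0, 0.3, 42], [0, 0, 0, 0, 0, 0.6, 42]]

```text
time: 14.65
tool_pos: [0.4981, -0.23, 0.1572]
tool_rot: [0.527, -0.524, -0.473, 0.474]
contact_force: [0.4, 0.6, -0.1]
gripper_width: 0.493
```

Call:
carry_out:
  rows:
    - [[0, 0, 0, 0, 0, 0.9, 42], [0, 0, 0, 0, 0, 0.9, 42], [0, 0, 0, 0.6, 0, 0.9, 42], [0, 0, 0, 0.8, 0, 0, 42], [0, 0, 0, 0, 0, 0, 42]]

```text
time: 15.15
tool_pos: [0.5582, -0.2311, 0.2698]
tool_rot: [-0.523, 0.527, 0.474, -0.473]
contact_force: [-0.6, 1.2, -0.3]
gripper_width: 0.488
```

Run:
```python
from h import *
st=state(); print(st['tool_pos'].tolist(),st['time'],st['contact_force'])
cv2.imwrite("pics/w10.png",grab_frame('wrist'))
w=cam('wrist',st)
for P in((.4995,-.2301),(.5806,-.2895)):print(proj(w,(*P,.041)),proj(w,(*P,.069)))
im=grab_frame('scene');cv2.imwrite("pics/s10.png",im)
im=grab_frame('side');cv2.imwrite("pics/d10.png",cv2.resize(im[80:210,270:440],None,fx=4,fy=4,interpolation=2))
```

```text
[0.5582171454962278, -0.23114036742496735, 0.26975548375106273] 15.15 [-0.56158834  1.23965031 -0.34973919]
[314.63882437 112.88188363] [313.95110558 115.82930187]
[260.61967532 208.94899939] [255.09806972 220.32858722]
```

View pics/w10.png

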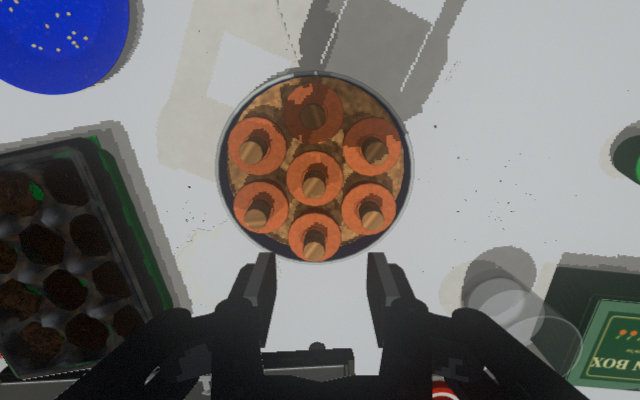

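View pics/s10.png

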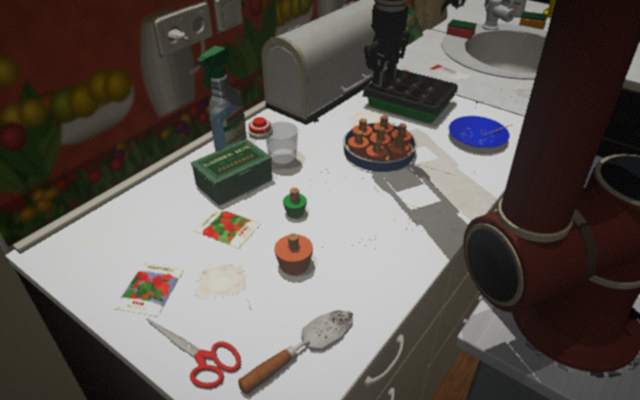

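View pics/d10.png

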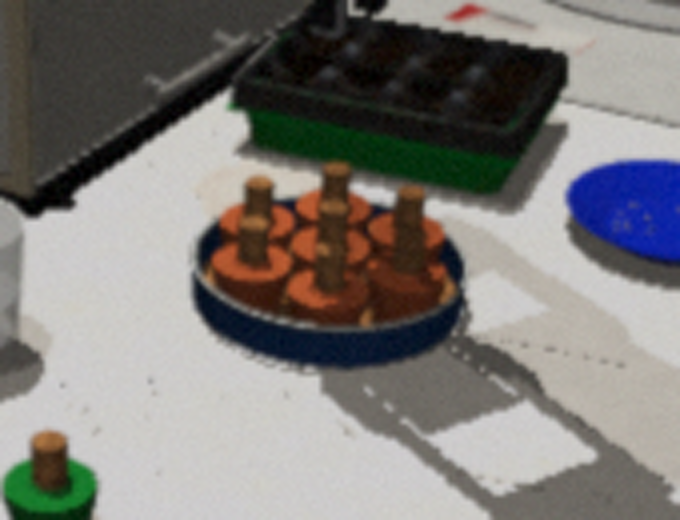

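All seven pots stand level in a regular ring. In the wrist view the two new ones are at about (313,113) and (259,209), against predictions of (315,113) and (261,209). The big pot is still at scene (294,255). The arm is clear, so I'm handing in.

```bash
python3 -c "
from plant import *
print(job_done())"
```

```text
the job is handed in; nothing more can be done
None
```

Both small terracotta pots are in the tin's two empty places and the job is handed in, at about 15 s on the robot's clock. I gripped each by its cork, lowered it until it touched the floor (about 5 and 7 N), released it and lifted clear.

- **Position:** in the last wrist picture both pots appear within about 2 px (roughly 1–2 mm) of where their places should be. They look upright and level with the five already there.
- **Big pot and green pot:** neither was touched, and the big pot is at the same pixel as at the start.
- **Disagreements:** the scene and side cameras put the tin up to 5 mm apart in places, so I relied on the close wrist view, which fitted to within 0.6 px. Height was checked only by floor contact and by eye. Handing in gave no verdict.

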